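# Hold open the lever-lifted flap of the used-slide box

### The job

The white box for used glass slides has a heavy steel flap that is opened with the lever in front of it. With a fingertip push the red peg so that the red safety stop swings round, well clear of the lever, then press the lever's blue paddle all the way down so that its other end raises the flap, and finish while still holding the paddle down with the flap open. Do not lift the lever out of its fork, do not touch the flap itself, and leave the other things on the bench alone.

Things in the scene. Friction and masses are not known exactly. Their poses are not given: they have to be found in the camera images.
- opener: fixed unit: grey base plate 10 mm thick, aluminium fork, white slide box (135 x 180 x 96 mm). Origin on the table right under the fork. Its x axis runs level along the lever, from the paddle (x = -200 mm) to the slide box (x = 102 to 237 mm); y points level to the side where the stop is pivoted; z up. Place and yaw differ from run to run.
- fork (a point): pivot point of the fork, 105 mm above the table over the opener's origin: two aluminium cheeks, 60 mm apart centre to centre, 40 mm long along x, tops 119 mm above the table, with open-topped slots in which the lever's cross pin lies.
- lever: loose lever: aluminium bar 22 mm wide, 12 mm thick, cross pin (12 mm diameter, 84 mm long) lying in the fork, steel roller 85 mm from the pin at the short end, blue paddle at the long end. Origin mid-pin. At rest its axes match the opener's and the bar slopes up 0.28 rad to the paddle; pressed, it turns about the pin until the paddle lands on a rubber bump, about 0.28 rad down.
- paddle (a point): middle of the blue paddle's top face (60 mm along the lever, 50 mm across), 205 mm from the pin along the bar and 6 mm above the bar's centreline. About 167 mm above the table at rest, about 52 mm fully down; on the way it swings about 10 mm outwards, away from the fork. Pressing it right down takes about 3 to 6 N.
- flap (a joint): opening angle of the heavy steel flap (about 1.6 kg, 127 x 160 x 10 mm, yellow front edge), hinged at its edge far from the lever: 0 lies shut on the box, grows as it rises. With the paddle fully down it reads about 0.4. It falls shut when the paddle is let go.
- flap_lip (a point): middle of the flap's front edge, which juts out over the lever's roller; about 102 mm above the table when shut.
- stop (a joint): angle of the red safety stop about its upright pivot. At the start (-0.15 to 0.25) its block stands under the lever's bar and keeps it up; it grows as the red peg is pushed towards the slide box (opener's +x). Clear of the bar from about 0.9, end of travel 1.4. It stays where it is left (about 1 N at the peg moves it).
- stop_pivot (a point): on the stop's upright pivot axis, at the underside of its arm, 30 mm above the table; in the opener's frame at x = -80, y = 75 mm.
- stop_peg (a point): middle of the top of the red upright peg, 20 mm diameter, 98 mm above the table, standing free from 42 mm up. At joint value a it lies at pivot + 55 mm x (sin a, cos a) in the opener's x, y. The stop's block (22 x 24 mm, top 114 mm above the table) is opposite, 75 mm from the pivot.
- oil_bottle: small amber glass bottle with a black cap, 34 mm across and 72 mm tall, on the table on the side of the lever away from the stop; origin under its base. A bystander.
- mailer: orange plastic slide mailer, 85 x 30 x 22 mm, on the table on the side of the lever away from the stop; origin under its base. A bystander.
- dish: white shallow round dish, 70 mm across and 16 mm tall, on the table between the stop's red peg and the box; origin under its base. A bystander.
- stain_jar: clear jar with a blue lid, 56 mm across, 95 mm tall; origin under its base. A bystander.
- specimen_pot: white pot with a red lid, 52 mm across, 65 mm tall; origin under its base. A bystander.
- slide_tray: grey tray of glass slides, 200 x 100 x 22 mm; origin under its base. A bystander.
- slide_box: closed green slide box, 150 x 90 x 35 mm; origin under its base. A bystander.

How it is judged:
By the outcome, as a careful person would: the job done as asked, in the order asked, and still so for the second after the job is handed in, while the arm keeps its last pose, push and grip.
It also fails if it takes over 43 s, if anything falls off the work surface, if the arm or the gripper's body presses on something with over 40 N, if the wrist force passes 120 N, or if a joint passes its speed limit or range.

### The arm

A 6-joint arm with a two-finger parallel gripper is mounted at the origin on the work surface. World frame = base frame: x ahead of the robot, y to its left, z up, the work surface at z = 0. Lengths are in mm, angles in rad, forces in N, time in s.
With the tool pointing down it reaches from about 300 to 775 mm from the base axis. Payload 14.6 kg.
Tool frame: the origin (TCP) lies on the centre line of the jaws, within the pads' length; the fingertips stand 19 mm ahead of it and the grasp point (between the pads) is the TCP (bot.tip_reach is the distance from the TCP to the fingertips, in mm); z points along the fingers, y is the line along which they close (so a half turn about z gives the same grasp; the last joint's range is limited). The gripper opens to 85 mm and grips with 20 to 120 N. Pads are 22 mm wide; open, the fingers measure 114 mm over their backs; the gripper's body (76 mm by 85 mm) begins 54 mm behind the grasp point. The pads swing forward as they close: fully open they stand 13 mm farther back than shut.
Start: joints at [1.2, 0.3, 1.521, -0, 1.321, -0.067], TCP at [164.529, 524.805, 250.281] pointing down, gripper open.
Joint ranges: [-3.03, 3.03], [-0.79, 2.21], [0.23, 2.52], [-1.04, 4.18], [0, 3.07], [-2.55, 2.55]. Speed limits (rad/s): [2.22, 2.22, 2.57, 3.14, 3.14, 3.14].

### API

Orientations are given as a unit quaternion [w, x, y, z].
In Python, from rig import bot gives the robot as it stands. Calls block until the motion is done:
- bot.move_to(position, orientation): joint-space move of the TCP to a pose.
- bot.servo_line(position, attitude=None, speed=150, until_force=None): straight line of the TCP; attitude=None keeps the orientation; speed is the mean speed in mm/s. With until_force (N) it stops when the force on the tool has changed by that much, and returns True; else False.
- bot.move_joints(angles): joint-space move.
- bot.move_gripper(opening, grip_force=None): finger opening in mm; grip_force is the grip in N (None keeps the last); returns when the fingers have stopped.
- bot.dwell(seconds).
- bot.ik(position, orientation): joint angles nearest the present ones, or None.
- bot.read_state(): the state.
- bot.read_camera(name): name is "side" or "top"; returns a dict with "image" (400x640x3 uint8, blue, green, red), "depth" (400x640 float32, mm along the optical axis (not along the pixel's ray), 0 where there is no reading), "fovy" (degrees; the focal length in pixels is half the picture's height over the tangent of half this angle, whatever the lens; pixels are square), "cx", "cy" (the principal point, pixels), "eye" and "attitude" of the camera in the world. Camera axes: x right, y down, z forward; pixel columns grow to the right and rows downward; lengths in mm; the calibration is good to about 2 mm. A picture is of the moment at which its call begins.
A pose or a line that the arm cannot do raises bot.MotionError and nothing moves.
- bot.finish_job(): hands the job in; it is judged then, once.
The state is a dict: "clock": time; "joint_positions": joint angles; "qvel": joint speeds; "effort": joint torques, N m; "ee_pos": TCP position; "tool_rot": TCP orientation; "ft_force": force on the tool from outside, world axes, zero at the start; "moment": the same for the moment, N m; "grip_width": finger opening in mm; "grip_force": force on a finger pad.
Only numpy, scipy, OpenCV 4.12 (cv2) and the standard library are available. Lean on these libraries where they do the work, as an engineer would, in place of code of your own. Each camera call takes 0.05 s, during which the arm holds its last target. There are 200 camera calls.

## Working session

There is one attempt and no reset: what is moved stays moved. The work goes in short steps, each a Python script; the robot and the scene stay as the last script left them, time stands still between calls to the robot, and variables do not carry over. Pictures are saved under pics/ and viewed, at most 10 in all, crops included, and the job is handed in when it is done.

```bash
mkdir -p pics; ls; cat > h.py <<'E'
import numpy as np, cv2
from rig import bot
from scipy.spatial.transform import Rotation as R
def rot(q): return R.from_quat([q[1],q[2],q[3],q[0]])
def quat(r):
    x,y,z,w=r.as_quat(); return [w,x,y,z]
def cloud(c):
    h,w=c["depth"].shape; f=h/2/np.tan(np.radians(c["fovy"])/2)
    v,u=np.mgrid[:h,:w]; d=c["depth"]
    p=np.dstack([(u-c["cx"])/f*d,(v-c["cy"])/f*d,d])
    return rot(c["attitude"]).apply(p.reshape(-1,3)).reshape(h,w,3)+np.array(c["eye"])
E
python3 - <<'E'
from h import *
for n in("top","side"):
    c=bot.read_camera(n); cv2.imwrite(f"pics/{n}0.png",c["image"]); np.savez(f"{n}0.npz",**c)
    print(n,c["fovy"],c["cx"],c["cy"],c["eye"],c["attitude"],(c["depth"]>0).mean())
s=bot.read_state();print(s["clock"],s["ee_pos"],s["tool_rot"],s["ft_force"],s["grip_width"])
E
```

```text
pics
top 49.50311046668201 317.76751399574744 193.17101634985826 [ 442.64149841   70.23891875 1479.81084176] [ 0.03361541 -0.70385645  0.70827869 -0.04239569] 0.99601171875
side 52.773442750729274 325.3241095943246 198.42124387678646 [ 548.84432761 -836.87107285  807.5056103 ] [-0.44206254  0.89695246 -0.00321245  0.00683147] 0.99616015625
0.1 [164.46256178 524.64300574 249.75954083] [-1.07664201e-04  1.51303274e-01  9.88487253e-01 -5.09289429e-04] [0.107096   0.33174344 0.8182073 ] 85.34161329571198
```

View pics/top0.png

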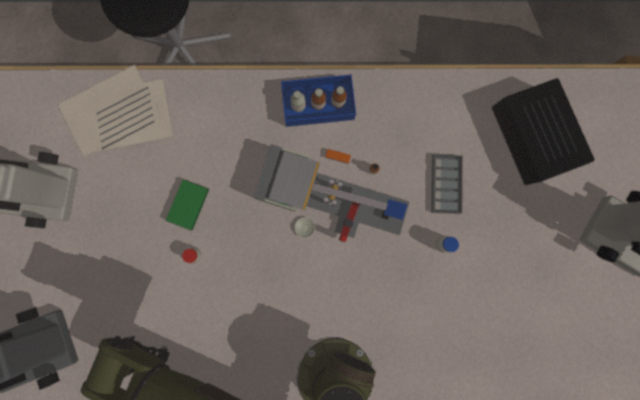

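View pics/side0.png

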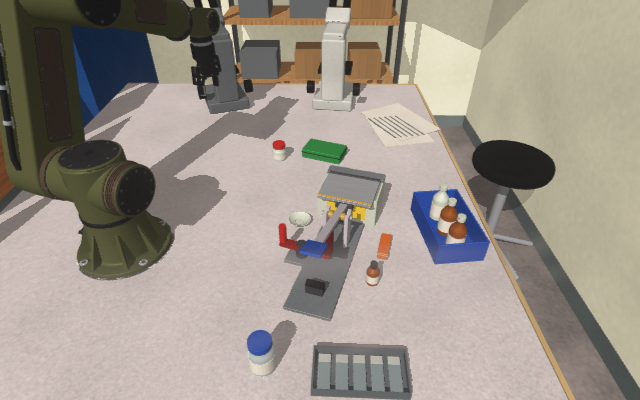

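The top view shows the paddle at (396,209), the red stop around (350,220) with its peg at (345,238), the yellow flap edge at (312,187) and the dish at (303,226). The side view agrees: the peg is at (283,235), on the robot's side of the lever.

```bash
cat >> h.py <<'E'
def pts(c,box,lo,hi,zmin,zmax):
    P=cloud(c); m=cv2.inRange(cv2.cvtColor(c["image"],cv2.COLOR_BGR2HSV),np.array(lo),np.array(hi))>0
    k=np.zeros_like(m); u0,u1,v0,v1=box; k[v0:v1,u0:u1]=1
    m&=k&(P[...,2]>zmin)&(P[...,2]<zmax)
    return P[m],np.argwhere(m)[:,::-1]
def rep(n,p): print(n,len(p[0]),p[0].mean(0).round(1) if len(p[0]) else "",np.median(p[0],0).round(1) if len(p[0]) else "", p[1].mean(0).round(1) if len(p[0]) else "")
E
python3 - <<'E'
from h import *
T=dict(np.load("top0.npz"));S=dict(np.load("side0.npz"))
B=((105,120,40),(130,255,255)); Rd=((0,150,60),(6,255,255)); Y=((12,110,90),(32,255,255))
rep("paddleT",pts(T,(370,420,190,230),*B,100,250)); rep("paddleS",pts(S,(290,335,230,265),*B,100,250))
tb=(330,365,195,250); rep("redT low",pts(T,tb,*Rd,-10,70))
p=pts(T,tb,*Rd,70,140);rep("redT hi",p)
for q,u in zip(*p): print(u,q.round())
p=pts(S,(270,300,215,250),*Rd,88,115);rep("pegS",p)
rep("flapT",pts(T,(300,330,155,220),*Y,80,130))
rep("flapS",pts(S,(310,390,190,225),*Y,80,130))
P=cloud(T); m=np.zeros(P.shape[:2],bool); m[130:230,250:420]=1
k=m&(abs(P[...,2]-10)<5); g=cv2.cvtColor(T["image"],cv2.COLOR_BGR2HSV)
k=m&(P[...,2]>90)&(P[...,2]<118); k[:,320:]=0; r=cv2.minAreaRect(P[k][:,:2].astype(np.float32)); print("flap rect",r)
print("table",np.median(P[100:130,200:250,2]))
E
```

```text
paddleT 271 [ 534.1 -181.5  168.3] [ 534.1 -181.6  168.4] [395.3 209.2]
paddleS 304 [ 534.9 -186.7  167.5] [ 534.8 -188.4  168.1] [313.  248.1]
redT low 121 [510.5 -51.7  43.1] [521.2 -54.7  43.2] [349.2 219.2]
redT hi 21 [453.7 -28.8  97.5] [448.4 -26.5  98.9] [343.7 236.3]
[356 205] [555. -72.  73.]
[342 236] [455. -23.  97.]
[343 236] [455. -27.  99.]
[344 236] [455. -30.  97.]
[341 237] [452. -20. 103.]
[342 237] [452. -23.  98.]
[343 237] [452. -26.  99.]
[344 237] [451. -30.  99.]
[345 237] [451. -33.  94.]
[341 238] [448. -20.  96.]
[342 238] [448. -23.  97.]
[343 238] [448. -26. 102.]
[344 238] [448. -30.  96.]
[345 238] [448. -33.  95.]
[341 239] [445. -20.  99.]
[342 239] [445. -23. 101.]
[343 239] [445. -26. 102.]
[344 239] [445. -29. 100.]
[345 239] [445. -33. 101.]
[343 240] [442. -26.  97.]
[344 240] [442. -29. 101.]
pegS 36 [449.3 -33.   95.6] [449.8 -34.4  96.3] [281.7 226.6]
flapT 89 [613.7  76.1 107.8] [610.6  77.2 107.7] [310.3 186.1]
flapS 146 [609.7  40.5 107.9] [607.6  54.4 106.6] [341.1 206. ]
flap rect ((636.3034057617188, 138.8446044921875), (196.9983367919922, 180.2716522216797), 72.06021881103516)
table 0.2862930221050419
```

```bash
cat >> h.py <<'E'
yaw=1.267; ex=np.array([np.cos(yaw),np.sin(yaw),0]); ey=np.array([-ex[1],ex[0],0]); O=np.array([534.4,-183,0])+195*ex
W=lambda x,y,z: O+x*ex+y*ey+np.array([0,0,z])
TD=quat(R.from_matrix(np.column_stack([np.cross(ex,[0,0,-1]),ex,[0,0,-1]])))
def peg(a): return np.array([-80+55*np.sin(a),75+55*np.cos(a)])
E
python3 - <<'E'
from h import *
print(bot.tip_reach,TD)
q=W(0,0,0); d=np.array([448.8,-29,0])-q; print("peg in opener",d@ex,d@ey)
a0=np.arctan2(d@ex+80,d@ey-75); print("a0",a0)
bot.move_gripper(0)
s=[]
for a in np.linspace(a0,1.25,8):
    t=np.array([np.cos(a),-np.sin(a)]); s.append(peg(a)-t*(25 if a<.6 else 24))
p=peg(a0)-np.array([50,0])
bot.move_to(W(*p,200),TD); bot.servo_line(W(*p,79),speed=120)
print(bot.read_state()["ft_force"])
for k in s:
    r=bot.servo_line(W(*k,79),speed=60,until_force=15)
    st=bot.read_state(); print(r,k.round(),st["ft_force"].round(1))
    if r: break
for n in("top","side"):
    c=bot.read_camera(n); np.savez(f"{n}1.npz",**c)
    im=c["image"]; im=im[130:270,250:430] if n=="top" else im[130:340,210:430]
    cv2.imwrite(f"pics/{n}1.png",cv2.resize(im,None,fx=2.7,fy=2.7))
print(st["clock"])
E
```

```text
19.0 [np.float64(0.0), np.float64(0.15131471120060846), np.float64(0.9884856388305682), np.float64(0.0)]
peg in opener -73.65880980923295 127.74848556083978
a0 0.11964144787922472
[0.4373138  0.63709849 0.13673458]
False [-98. 133.] [ 0.1 -0.4  0. ]
False [-89. 135.] [0.8 0.1 0.3]
False [-79. 135.] [-0.5 -0.2 -0.1]
False [-69. 134.] [ 0.1 -0.5 -0.5]
False [-59. 131.] [ 0.  -0.4  0.4]
False [-50. 127.] [-0.3 -0.7 -0.1]
False [-42. 122.] [ 0.3 -0.2  0.1]
False [-35. 115.] [-0.9  0.6  0.8]
7.125
```

View pics/side1.png

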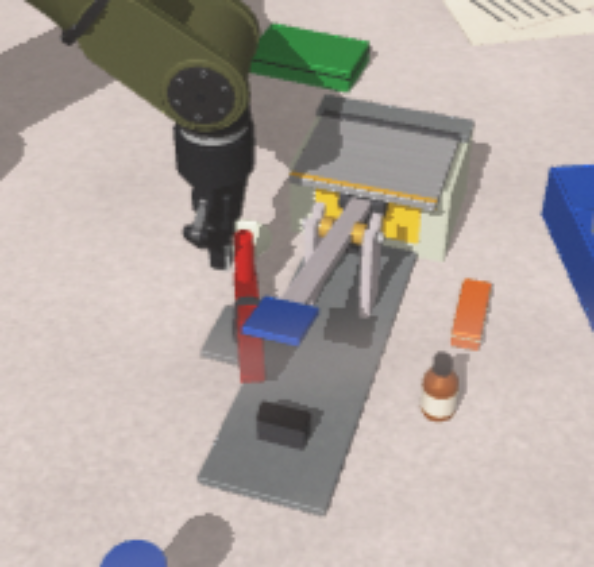

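View pics/top1.png

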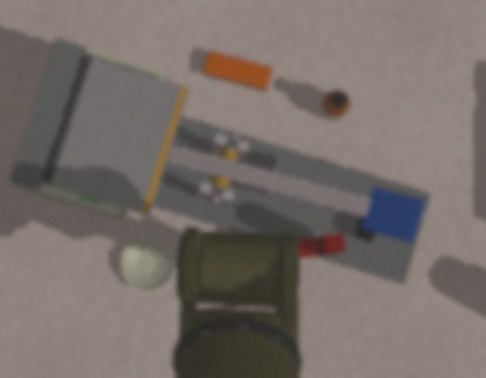

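The stop has swung round. The peg is now on the box side, at (245,240) in the side crop, and the block lies beside the bar at (250,350). The paddle is still up, and the dish and bottle haven't moved. I'll check the stop angle, then retreat and press.

```bash
python3 - <<'E'
from h import *
T=dict(np.load("top1.npz"));S=dict(np.load("side1.npz"))
Rd=((0,150,50),(6,255,255))
for n,p in(("blkT",pts(T,(355,385,205,235),*Rd,95,130)),("pegS",pts(S,(292,312,205,250),*Rd,85,115)),("blkS",pts(S,(290,315,230,280),*Rd,50,125)),("redTall",pts(T,(350,385,205,235),*Rd,0,130))):
    rep(n,p)
    if len(p[0]): d=p[0].mean(0)-O; print(d@ex,d@ey, "a(blk)",np.arctan2(-(d@ex+80),-(d@ey-75)),"a(peg)",np.arctan2(d@ex+80,d@ey-75))
E
```

```text
blkT 32 [ 503.9 -120.4  115.4] [ 504.  -120.4  115.3] [373. 220.]
-144.39974498927256 47.83110047120158 a(blk) 1.1715721680034121 a(peg) -1.970020485586381
pegS 62 [497.6 -41.9 100.7] [498.9  -2.7  97.8] [299.8 228. ]
-71.40168641824 77.28080189235646 a(blk) -1.8300864189139454 a(peg) 1.3115062346758477
blkS 36 [499.8 -80.7  92.3] [ 499.6 -116.7  111.9] [300.1 240.4]
-107.74542603198863 63.6523309129196 a(blk) 1.1825619763086188 a(peg) -1.9590306772811745
redTall 45 [ 503.1 -114.    94.4] [ 503.9 -117.1  113.4] [370.2 220.6]
-138.49756419723332 50.52795339944285 a(blk) 1.1745777011340583 a(peg) -1.967014952455735
```

```bash
python3 - <<'E'
from h import *
a=1.33; k=peg(a)-24*np.array([np.cos(a),-np.sin(a)])
print(bot.servo_line(W(*k,79),speed=60,until_force=12))
bot.servo_line(W(k[0]-3,k[1]+25,79),speed=100); bot.servo_line(W(k[0]-3,k[1]+25,240),speed=150)
pad=lambda t,h: W(-205*np.cos(t)+6*np.sin(t)-5, -3, 105+205*np.sin(t)+6*np.cos(t)+19+h)
bot.servo_line(pad(.28,30),speed=150)
for n in("top","side"):
    c=bot.read_camera(n)
    if n=="side": S=c
    else: T=c
p=pts(T,(355,390,205,235),(0,150,50),(6,255,255),95,130); rep("blk",p)
if len(p[0]): d=p[0].mean(0)-O; print("a",np.arctan2(-(d@ex+80),75-d@ey))
print(bot.servo_line(pad(.28,-6),speed=40,until_force=2),bot.read_state()["ee_pos"],pad(.28,0))
f0=bot.read_state()["ft_force"]
for t in np.linspace(.26,-.25,9):
    r=bot.servo_line(pad(t,0),speed=50,until_force=20); s=bot.read_state()
    print(round(t,2),r,s["ft_force"].round(1),s["ee_pos"][2].round(1))
    if r: break
print(s["clock"])
c=bot.read_camera("side"); np.savez("side2.npz",**c); cv2.imwrite("pics/side2.png",cv2.resize(c["image"][130:340,210:430],None,fx=2.7,fy=2.7))
E
```

```text
False
blk 35 [ 499.7 -120.9  114.6] [ 500.8 -120.9  114.6] [373.1 221.4]
a 1.231651531398502
True [ 535.35539721 -189.03869427  183.30149959] [ 535.65973602 -189.01029984  186.41924059]
0.26 False [0.7 1.4 2.5] 182.5
0.2 False [1.7 1.5 2.4] 169.5
0.13 False [0.3 0.4 3.9] 156.8
0.07 False [-0.3 -1.5  4.1] 144.0
0.01 False [-1.  -0.4  3.5] 131.0
-0.06 False [-0.5 -1.   2.4] 118.0
-0.12 False [-0.5 -1.4  1.8] 104.9
-0.19 False [-1.  -0.9  1.3] 91.9
-0.25 False [-1.  -1.6  0.2] 79.0
15.075
```

View pics/side2.png

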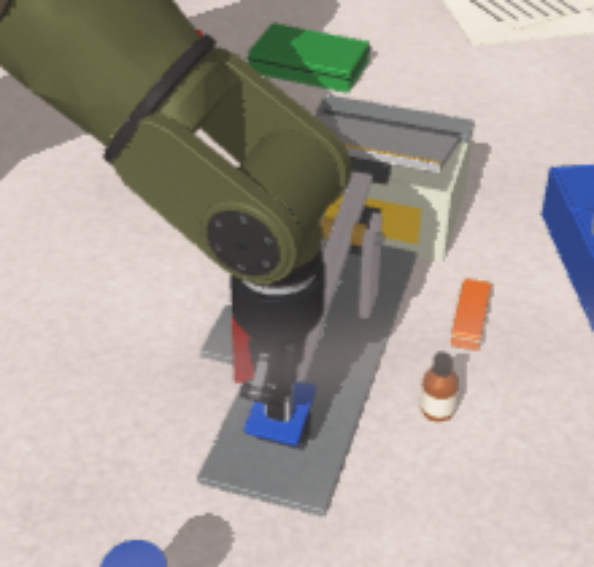

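The paddle is nearly down at (280,420) and the flap is rising. I'll go on down to the bump until the force rises.

```bash
python3 - <<'E'
from h import *
p=bot.read_state()["ee_pos"].copy(); q=p.copy(); q[2]=60
print(bot.servo_line(q,speed=12,until_force=9)); bot.dwell(.5)
s=bot.read_state(); print(s["ee_pos"],s["ft_force"].round(1))
bot.dwell(1); s=bot.read_state(); print(s["ee_pos"],s["ft_force"].round(1),s["clock"])
for n in("top","side"):
    c=bot.read_camera(n); np.savez(f"{n}3.npz",**c)
    if n=="side": cv2.imwrite("pics/side3.png",cv2.resize(c["image"][130:340,210:430],None,fx=2.7,fy=2.7))
    else:
        P=cloud(c); m=np.zeros(P.shape[:2],bool); m[150:205,270:318]=1
        d=P-O; x=d@ex; y=d@ey; k=m&(abs(y)<70)&(x>85)&(x<190)&(P[...,2]>100)
        print("flap slope",-np.polyfit(x[k],P[k][:,2],1)[0],k.sum())
E
```

```text
True
[ 534.42542111 -193.43045928   69.62721747] [-2.1  0.9  7.2]
[ 534.41639365 -193.45262628   69.6426531 ] [-0.9  0.9  7.3] 17.525
flap slope 0.40771396335432014 1424
```

View pics/side3.png

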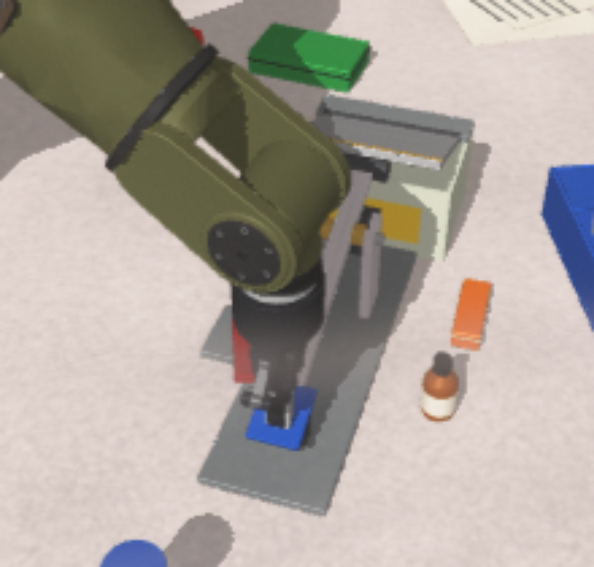

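The paddle is on its bump at (282,420) with a steady push of about 7 N. The flap is open about 0.39 rad and the stop is clear.

```bash
python3 -c "
from rig import bot
print(bot.finish_job())"
```

```text
the job is handed in; nothing more can be done
None
```

I swung the stop clear (about 1.23 rad), pressed the paddle down onto its bump and handed the job in at about 17.5 s, holding it there with about 7 N and the flap open about 0.39 rad.

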